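# Check the bench caliper with its setting plate and put the plate away

### The arm

A 6-joint arm with a two-finger parallel gripper is mounted at the origin on the work surface. World frame = base frame: x ahead of the robot, y to its left, z up, the work surface at z = 0. Lengths are in m, angles in rad, forces in N, time in s.
With the tool pointing down it reaches from about 0.325 to 0.9 m from the base axis. Payload 6.1 kg.
Tool frame: the origin (TCP) lies midway between the tips of the shut fingers; the grasp point (between the pads) lies 19 mm behind it (manip.hold_point_z is the distance from the TCP to the grasp point, in m); y points along the fingers, x is the direction in which the jaws open and shut, and the axes are right-handed (so a half turn about y gives the same grasp; the last joint's range is limited). The gripper opens to 87 mm and grips with 3 to 60 N. Pads are 19 mm wide; open, the fingers measure 117 mm over their backs; the gripper's body (75 mm by 190 mm) begins 51 mm behind the grasp point.
Start: joints at [-0.126, 0.22, 1.526, -0, 1.395, -0.126], TCP at [0.625, -0, 0.223] pointing down, gripper open.
Joint ranges: [-2.98, 2.98], [-0.91, 2.08], [0.09, 2.57], [-1.24, 4.39], [0.2, 2.65], [-2.68, 2.68]. Speed limits (rad/s): [2.57, 2.57, 3.01, 3.14, 3.14, 3.14].

### API

Orientations are given as a unit quaternion [x, y, z, w].
In Python, from cell import manip gives the robot as it stands.
- The arm moves only by the shell command python3 -m pendant 'ROWS' [FORCE]. ROWS is JSON, a list that holds one entry, the list of rows, each a list of 7 numbers: the shift along the tool's x, y, z each as a share of 0.025 m, from -1 to 1, then the turn, a rotation vector about the tool's x, y, z each as a share of 8 degrees, from -1 to 1, then the gripper command: -1 is shut, 1 is fully open, values between are in proportion. A call has 1 to 10 rows; each row shifts and turns the commanded pose from where the row before left it, along the tool's axes as they then stand; what a row does not reach is not made up. A row lasts 1/10 s, in which the tool goes at most 50 mm and 8.59 degrees, less where a joint would pass 70% of its speed; a pose out of reach is approached as far as the arm can. A call with a number of a shift or a turn outside -1 to 1 is refused whole. A call with a gripper value outside its range is refused whole. The fingers move at their own pace and stop on an object; FORCE is the grip in N (left out, the last holds). Time passes only in rows, so rows that do not move let the fingers close. It gives the time, the measured TCP pose, the force and the opening at its end, in the units of the state.
- manip.observe(): the state, without advancing time (a new reading comes with each control period).
- manip.camera(name): name is "scene" or "side" or "wrist"; returns (picture, depth): 420x560x3 uint8, blue, green, red; 420x560 float32, m along the optical axis (not along the pixel's ray), 0 where there is no reading.
- manip.camera_info(name): a dict with "intrinsics" (3x3 intrinsics, pixels), "eye" and "orientation" of the camera in the world; the wrist camera has in their place "mount" (4x4, takes a point from camera to tool coordinates, whose origin is the TCP and whose axes are the tool frame's). Camera axes: x right, y up, looking along -z (the intrinsics and any distortion apply to the point x, -y, -z); pixel columns grow to the right and rows downward; lengths in m; the calibration is good to about 2 mm. The wrist camera is an equidistant fisheye: a pixel r from the principal point sees the ray r / f radians off the axis. A picture is of the moment at which its call begins: read the wrist's pose just before it. camera_info takes no time and is no camera call.
- manip.close_job(): hands the job in, once; it reports no verdict.
Trained networks look in the newest picture that a camera, given by its name, has taken for a name from the list of things; names that differ only in an ending like _2 or _b are one class to them, and where a whole thing is asked for, a point or a joint stands for the part that bears it (a point fixed in the world has none). Each returns a list of dicts, best first, with "confidence" (0 to 1); they miss things now and then, are a little off and sometimes report something else, mostly with a low value. They report only what shows in the picture. A call takes as long as a camera call. They do not tell look-alikes from the thing itself.
- manip.trace(label, camera): "mask" (420x560 bool, what is visible of it) and "extent" ([centre column, centre row, width, height] in pixels, round what is visible of it).
The state is a dict: "clock": time; "joint_positions": joint angles; "qd": joint speeds; "tau": joint torques, N m; "tcp_pos": TCP position; "eef_rot": TCP orientation; "contact_force": force on the tool from outside, world axes, zero at the start; "ft_torque": the same for the moment, N m; "grip_width": finger opening in m.
Only numpy, scipy, OpenCV 4.12 (cv2) and the standard library are available. Lean on these libraries where they do the work, as an engineer would, in place of code of your own. Each camera call takes 0.05 s, during which the arm holds its last target. There are 200 camera calls.

### The job

Do the morning check of the tablet caliper on the pharmacy bench: slide its jaw open, lay the steel setting plate flat between the jaws, and close the jaw gently on it by pressing the orange spring tab until both jaws bear on the plate and the tab has sunk a good half of its travel; keep it pressed for about a second. Then slide the jaw wide open again and put the plate away by sliding it flat, blade first, fully home into the slot of the wooden holder. Leave the bottle, the jar and the mortar alone.

Things in the scene. Friction and masses are not known exactly. Their poses are not given: they have to be found in the camera images.
- caliper: Bench caliper, fixed; place and yaw change. Origin on the bench. Own axes: x away from the robot at yaw 0, y the way the moving jaw opens, z up. Along its far side a steel beam (x 45-75, y -88 to 130 mm, 22 to 30 mm high) carries a grey carriage (x 42-82, 46 mm long in y, 33 mm high) with the orange tab on top. Bare bench between the jaws.
- fixed_jaw: Fixed jaw, dark steel, sticking out from the beam towards the robot. Same origin and axes as caliper: its measuring face is the plane y = -40 mm, looking to +y, x from -20 to 45 mm. 14 mm thick, from 1 to 20 mm above the bench.
- moving_jaw: Sliding jaw, like the fixed one and facing it. Its origin is that of caliper shifted along the caliper's y by carriage; its measuring face is y = -40 mm of its own frame, looking to -y, x from -20 to 45 mm, 14 mm thick, 1 to 20 mm above the bench.
- carriage (a joint): Gap between the jaws in m: 0 shut, 0.080 fully open (stop). About 1.5 N of friction; stays where left. Starts between 0.008 and 0.030, too narrow for the plate. Shut on the plate it reads 0.036. Pushing the tab towards the caliper's +y opens it, towards -y closes it.
- tab (a joint): How far the orange tab is pressed in towards the fixed jaw (-y) relative to the carriage, in m: 0 at rest, 0.010 fully in (hard stop). Spring of 800 N/m: the first 2 mm only overcome the carriage's friction; with the plate between the jaws 6 mm gives about 3 N on it. Springs back when let go; rigid towards +y.
- tab_top (a point): Centre of the top edge of the orange tab: upright paddle 32 mm wide (caliper x), 8 mm thick (caliper y), from 35 to 75 mm above the bench. Push it from either side or straddle it with open fingers. Moves with the tab: in the caliper's frame at x = 62 mm, y = -6 mm + carriage - tab.
- plate: Setting plate, loose: flat steel 90 (x) x 36 (y, the measured width) x 6 mm. Origin: centre of its underside, z up. A square blue knob 22 x 22 mm stands on it at x = -28 mm, y = 0, 6 to 46 mm above the underside. The blade end is +x. 0.14 to 0.25 kg. Starts flat on the bench, blade away from the robot within 0.5 rad.
- knob_top (a point): Centre of the top of the plate's blue knob, 46 mm above the plate's underside.
- holder: Wooden slotted holder, fixed, 88 mm wide (y), 22 mm high, x -27 to 41 mm; place and yaw change, left or right of the caliper. Origin on the bench. Plate fully home: blade end against the slot's end wall, plate origin at x = -22, y = 0 mm in this frame, its x along this x, knob outside, 12 mm before the mouth.
- slot_mouth (a point): Centre of the slot's mouth, at x = -27 mm, y = 0 of the holder, 6 mm above the bench. The flat slot is 40 mm wide (y), 12 mm high with the bench as its floor, opens towards the holder's -x and ends at a wall 50 mm in. Two brass guide cheeks, 10 mm high, splay out 15 mm in front of it.
- amber_bottle: Bystander: amber bottle, 54 mm across, 85 mm high, loose. Origin: centre of the underside.
- ointment_jar: Bystander: white jar with green cap, 60 mm across, 50 mm high, loose. Origin: centre of the underside.
- mortar: Bystander: white ceramic mortar bowl, 90 mm across, 55 mm high, loose. Origin: centre of the underside.
- spot (a point): Point on the bench between the jaws, beside the fixed one (x = -15, y = -8 mm in the caliper's frame), where the plate's origin is well placed, its x along the caliper's x: 14 mm off the fixed jaw, blade between the jaws and clear of the beam, knob in front of them. 15 mm either way along x is still good.
Things that resemble listed ones, but are neither listed nor needed, are in the scene too. Several things look just like the fixed_jaw: the one meant starts farthest from the robot's base. There is more than one size of the plate; the one meant has the size given above.

How it is judged:
By the outcome, as a careful person would: the job done as asked, in the order asked, and still so for the second after the job is handed in, with the robot touching nothing.
It also fails if it takes over 72 s, if anything falls off the work surface, if the arm or the gripper's body presses on something with over 40 N, if the wrist force passes 120 N, or if a joint passes its speed limit or range.

## Working session

There is one attempt and no reset: what is moved stays moved. The work goes in short steps, Python scripts to look and compute and a shell command to move; the robot and the scene stay as the last step left them, time stands still between calls to the robot, and variables do not carry over. Pictures are saved under pics/ and viewed, about 8 in all and at most 12, crops included, and the job is handed in when it is done.

```bash
ls; mkdir -p pics; cat > h.py <<'E'
import numpy as np, cv2
from scipy.spatial.transform import Rotation as R
from cell import manip
def campose(name):
    i=manip.camera_info(name)
    if name=='wrist':
        s=manip.observe(); T=np.eye(4); T[:3,:3]=R.from_quat(s['eef_rot']).as_matrix(); T[:3,3]=s['tcp_pos']
        return i, T@np.array(i['mount'])
    T=np.eye(4); o=np.array(i['orientation'])
    T[:3,:3]=o if o.shape==(3,3) else R.from_quat(o).as_matrix(); T[:3,3]=i['eye']; return i,T
def cloud(name):
    i,T=campose(name); pic,d=manip.camera(name); K=np.array(i['intrinsics'])
    v,u=np.mgrid[0:420,0:560]; x=(u-K[0,2])/K[0,0]; y=(v-K[1,2])/K[1,1]
    if name=='wrist':
        r=np.hypot(x,y)+1e-9; k=np.tan(np.minimum(r,1.5))/r; x=x*k;y=y*k
    P=np.stack([x*d,-y*d,-d],-1)@T[:3,:3].T+T[:3,3]; P[d==0]=np.nan
    return pic,P
def show(P,m):
    q=P[m]; q=q[~np.isnan(q[:,0])]; return q
E
python3 - <<'E'
from h import *
print(manip.observe()['eef_rot'],manip.hold_point_z)
ims=[]
for c in ['scene','side']:
    print(manip.camera_info(c))
    pic,P=cloud(c); ims.append(pic)
    np.save(f'{c}.npy',P)
    for l in ['caliper','fixed_jaw','moving_jaw','tab_top','plate','knob_top','holder','slot_mouth','amber_bottle','ointment_jar','mortar']:
        try:
            for t in manip.trace(l,c):
                if t['confidence']<.3: continue
                q=show(P,t['mask']); print(c,l,round(t['confidence'],2),np.round(t['extent']),np.round(np.median(q,0),3),np.round(np.percentile(q,98,axis=0),3),len(q))
        except Exception as e: print(c,l,e)
    cv2.imwrite(f'pics/{c}1.png',pic)
E
```

```text
pics
[-7.07020197e-01  6.92512015e-04  6.56518855e-04  7.07192711e-01] 0.0187
{'intrinsics': array([[495.44351498,   0.        , 279.18744543],
       [  0.        , 495.44351498, 202.0555379 ],
       [  0.        ,   0.        ,   1.        ]]), 'eye': array([1.1283678 , 0.45728889, 1.26583567]), 'orientation': array([0.11866713, 0.23879507, 0.87084833, 0.41293852])}
scene caliper 0.84 [325. 261.  66.  72.] [0.607 0.207 0.023] [0.644 0.312 0.073] 1317
scene caliper 0.61 [228. 259.  24.  27.] [0.778 0.014 0.048] [0.8   0.036 0.055] 443
scene caliper 0.44 [220. 183.  33.  30.] [ 0.606 -0.191  0.022] [ 0.629 -0.13   0.029] 411
scene fixed_jaw 0.66 [426. 248.  29.  36.] [0.398 0.403 0.034] [0.453 0.44  0.059] 785
scene fixed_jaw 0.51 [350. 184.  27.  23.] [0.353 0.114 0.02 ] [0.401 0.123 0.033] 211
scene moving_jaw 0.57 [327. 252.  32.  34.] [0.602 0.198 0.029] [0.627 0.22  0.077] 473
scene moving_jaw 0.57 [288. 188.  25.  27.] [ 0.475 -0.02   0.009] [ 0.527 -0.003  0.05 ] 351
scene tab_top 0.6 [325. 254.  27.  33.] [0.602 0.198 0.032] [0.627 0.219 0.077] 426
scene tab_top 0.4 [327. 25
[... 2310 characters left out ...]
p 0.53 [336. 153.  18.  24.] [ 0.393 -0.35   0.046] [ 0.417 -0.339  0.087] 341
side holder 0.7 [278. 188.  32.  21.] [ 0.583 -0.168  0.022] [ 0.622 -0.135  0.026] 502
side holder 0.61 [351. 348.  50.  42.] [0.409 0.387 0.036] [0.451 0.443 0.056] 1751
side slot_mouth 0.79 [279. 189.  30.  19.] [ 0.584 -0.168  0.022] [ 0.627 -0.135  0.026] 528
side amber_bottle 0.52 [337. 153.  15.  26.] [ 0.393 -0.35   0.045] [ 0.417 -0.339  0.087] 335
side ointment_jar 0.7 [208. 217.  30.  24.] [0.767 0.022 0.038] [0.795 0.034 0.052] 478
side ointment_jar 0.59 [265. 280.  62.  71.] [0.604 0.212 0.023] [0.639 0.312 0.074] 1466
side mortar 0.69 [347. 349.  43.  44.] [0.409 0.387 0.036] [0.451 0.443 0.056] 1707
```

```bash
python3 - <<'E'
from h import *
a=cv2.imread('pics/scene1.png')[70:330,170:470]; a=cv2.resize(a,(690,598),interpolation=cv2.INTER_CUBIC); cv2.imwrite('pics/a.png',a)
# ortho: up = +x, left=+y ; 1px=1mm
H=np.zeros((600,800,3),np.uint8); Z=np.full((600,800),-1.)
for c in ['scene','side']:
    P=np.load(c+'.npy'); im=cv2.imread(f'pics/{c}1.png')
    m=~np.isnan(P[...,0])&(P[...,2]<.1)
    for p,k in zip(P[m],im[m]):
        r=int((0.85-p[0])*1000); q=int((0.42-p[1])*1000)
        if 1<=r<598 and 1<=q<798 and p[2]>Z[r,q]-.003:
            H[r-1:r+2,q-1:q+2]=k; Z[r-1:r+2,q-1:q+2]=p[2]
cv2.imwrite('pics/ortho.png',H)
E
```

```text
(no output)
```

View pics/a.png

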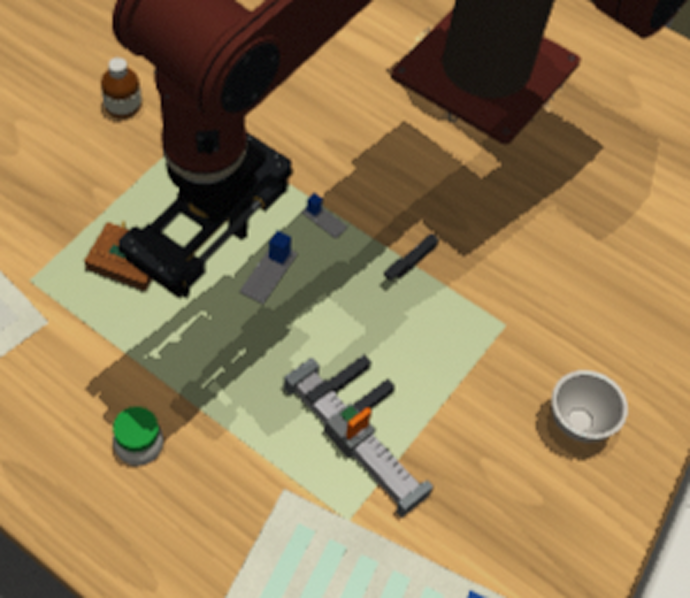

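View pics/ortho.png

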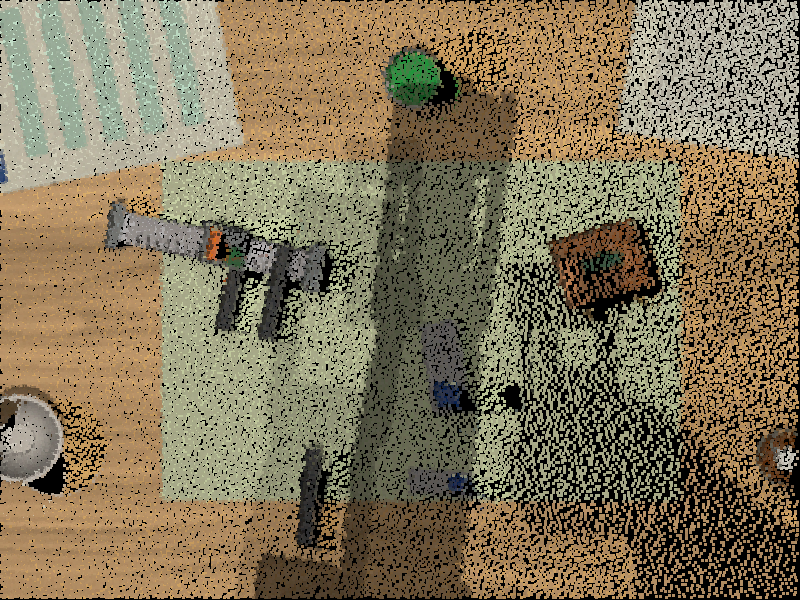

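The ortho view (1 mm/px, up is +x, left is +y) shows:
- **Caliper:** beam from (115,220) to (320,265), fixed jaw near (275,295), tab near (215,243).
- **Plate:** the large plate is at (442,360) with its knob at (448,396). A small decoy plate is at (435,482).
- **Holder:** near (605,265), mouth towards the robot.
- **Other look-alike:** a decoy jaw near (310,495).

Next I fit the poses.

```bash
cat > fit.py <<'E'
from h import *
from scipy.optimize import minimize
import sys
def pts(names):
    return np.concatenate([p[~np.isnan(p[:,0])] for p in (np.load(n+'.npy').reshape(-1,3) for n in names)])
def sel(Q,x0,x1,y0,y1,z0,z1):
    return Q[(Q[:,0]>x0)&(Q[:,0]<x1)&(Q[:,1]>y0)&(Q[:,1]<y1)&(Q[:,2]>z0)&(Q[:,2]<z1)]
def rect(q):
    c,s,a=cv2.minAreaRect((q[:,:2]*1000).astype(np.float32)); return np.round(c,1),np.round(s,1),round(a,1),len(q)
if __name__=='__main__':
  for n in (['scene'],['side'],['scene','side']):
    Q=pts(n); print(n)
    print('plate',rect(sel(Q,.435,.54,-.05,.02,.004,.009)))
    k=sel(Q,.43,.48,-.055,0,.040,.055); print('knobtop',rect(k) if len(k)>5 else len(k), np.round(np.median(k,0),4))
    print('fixed',rect(sel(Q,.505,.585,.12,.17,.015,.022)))
    print('moving',rect(sel(Q,.515,.575,.172,.215,.015,.022)))
    b=sel(Q,.60,.66,.235,.30,.026,.034); print('beam',rect(b))
    t=sel(Q,.58,.64,.18,.24,.06,.085); print('tab',rect(t),np.round(np.median(t,0),4))
    h=sel(Q,.53,.64,-.26,-.11,.018,.03); print('holder',rect(h),np.round(np.percentile(h,[1,99],0),3).tolist())
    c=sel(Q,.50,.58,-.26,-.11,.007,.0125); print('cheek',rect(c) if len(c)>5 else 0)
E
python3 fit.py
```

```text
['scene']
plate (array([487.7, -15.3]), array([ 66.5, 104.1]), 89.2, 207)
knobtop (array([455., -27.]), array([24.2, 22.7]), 11.5, 53) [ 0.4578 -0.0252  0.0464]
fixed (array([546.4, 146.9]), array([50., 72.]), 86.4, 85)
moving (array([548.2, 193.7]), array([15.7, 52.9]), 76.5, 62)
beam (array([621.3, 270.8]), array([72. , 30.8]), 69.2, 28)
tab (array([606.5, 208. ]), array([ 8.6, 31.3]), 77.4, 55) [0.6068 0.2092 0.0732]
holder (array([ 587.3, -179.1]), array([71.2, 90.3]), 13.2, 318) [[0.562, -0.226, 0.018], [0.629, -0.131, 0.029]]
cheek (array([ 519.9, -206.5]), array([ 54.1, 113.7]), 28.1, 12)
['side']
plate (array([484.5, -26. ]), array([91.6, 52.4]), 19.1, 223)
knobtop (array([455.7, -28.9]), array([21.8, 22.6]), 10.8, 53) [ 0.4555 -0.0255  0.0461]
fixed (array([547.4, 153.6]), array([43. , 69.9]), 66.7, 147)
moving (array([547.5, 190.3]), array([17.2, 56.9]), 78.5, 125)
beam (array([631. , 298.7]), array([ 5. , 29.6]), 82.5, 19)
tab (array([606. , 206.2]), array([ 9.9, 32.7]), 77.3, 100) [0.6043 0.2078 0.0709]
holder (array([ 585.8, -180.9]), array([68.2, 94.5]), 16.1, 373) [[0.546, -0.229, 0.018], [0.626, -0.135, 0.027]]
cheek (array([ 547.4, -178.3]), array([90.7, 36.7]), 73.0, 25)
['scene', 'side']
plate (array([487.7, -15.3]), array([ 66.5, 104.1]), 89.2, 430)
knobtop (array([456.3, -27.4]), array([23.4, 25.4]), 1.3, 106) [ 0.457  -0.0252  0.0461]
fixed (array([547.6, 143.2]), array([75.2, 49.6]), 3.1, 232)
moving (array([547.7, 191.6]), array([19.9, 56.9]), 78.5, 187)
beam (array([621.3, 270.8]), array([72. , 30.8]), 69.2, 47)
tab (array([606.1, 206.8]), array([11.1, 32.7]), 77.4, 155) [0.606  0.2083 0.0722]
holder (array([ 587.2, -180.6]), array([72.2, 94.4]), 15.1, 691) [[0.546, -0.228, 0.018], [0.627, -0.133, 0.028]]
cheek (array([ 541.1, -196.6]), array([117.7,  65.8]), 85.8, 37)
```

```bash
python3 -m pendant '[[[0,0,0.9,0,0,0,0],[0,0,0.9,0,0,0,0],[0,0,0.9,0,0,0,0],[0,0,0.9,0,0,0,0],[0,0,0.9,0,0,0,0],[0,0,0.9,0,0,0,0],[0,0,0.9,0,0,0,0],[-0.38,0,0.9,0,0,0,0],[-0.38,0,0.98,0,0,0,0]]]'; python3 -m pendant '[[[0,0.1,0,0,-0.9675,0,0],[0,0.1,0,0,-0.9675,0,0],[0,0.1,0,0,-0.9675,0,0],[0,0.1,0,0,-0.9675,0,0],[0,0.1,0,0,-0.9675,0,0],[0,0.1,0,0,-0.9675,0,0],[0,0.1,0,0,-0.9675,0,0],[0,0.1,0,0,-0.9675,0,0],[0,0.1,0,0,-0.9675,0,0],[0,0.1,0,0,-0.9675,0,0]]]'
cat > wr.py <<'E'
import sys
from h import *
n=sys.argv[1]
pic,P=cloud('wrist'); np.save(n+'.npy',P); cv2.imwrite(f'pics/{n}.png',pic)
s=manip.observe(); print(s['clock'],s['tcp_pos'],R.from_quat(s['eef_rot']).as_matrix().round(3).tolist(),s['grip_width'],s['contact_force'])
E
python3 wr.py w1
```

```text
clock: 2.1
tcp_pos: [0.6058, 0.2052, 0.2224]
eef_rot: [0.707, -0.0, 0.0, -0.707]
contact_force: [-0.1, 0.7, -0.1]
grip_width: 0.044
clock: 3.1
tcp_pos: [0.606, 0.2045, 0.1974]
eef_rot: [-0.551, -0.444, 0.444, 0.551]
contact_force: [0.2, -0.8, -0.6]
grip_width: 0.0436
3.15 [0.60573689 0.20443562 0.19687513] [[0.206, -0.001, -0.979], [0.979, -0.0, 0.206], [-0.0, -1.0, 0.001]] 0.043503514632933726 [-0.39856165 -0.37813826 -0.45142605]
```

View pics/w1.png

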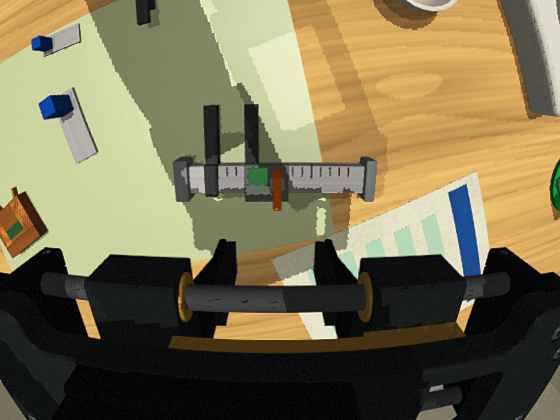

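The wrist view shows the caliper squarely across the picture: jaws at columns 212 and 252, tab at (277,190), fingers straddling it at 225 and 325. Both plates and the holder are at the left.

```bash
python3 - <<'E'
from fit import *
Q=pts(['w1'])
# caliper-aligned coords, yaw -12.6 about tab
def loc(Q,yaw,o):
    c,s=np.cos(yaw),np.sin(yaw); d=Q[:,:2]-o; return np.c_[d@[c,s],d@[-s,c],Q[:,2]]
b=sel(Q,.58,.66,.225,.31,.026,.034); print('beam',rect(b), 'z',np.median(b[:,2]))
t=sel(Q,.58,.64,.18,.24,.068,.085); print('tab',rect(t),np.median(t,0))
for yaw in [np.radians(-12.6)]:
    L=loc(Q,yaw,np.array([.606,.207]))
    for nm,y0,y1 in (('fixed',-70,-38),('moving',-38,-8)):
        q=L[(L[:,0]>-.08)&(L[:,0]<-.03)&(L[:,2]>.014)&(L[:,2]<.024)&(L[:,1]>y0/1e3)&(L[:,1]<y1/1e3)]
        print(nm,len(q),np.round(np.percentile(q,[2,50,98],0)*1000,1).tolist(),'slope',np.polyfit(q[:,0],q[:,1],1)[0])
k=sel(Q,.43,.48,-.055,0,.043,.055); print('knob',rect(k),np.median(k,0))
p=sel(Q,.44,.54,-.055,.02,.0045,.009); print('plate',rect(p))
h=sel(Q,.53,.64,-.26,-.11,.018,.03); print('holder',rect(h))
E
```

```text
beam (array([624.9, 304.6]), array([11.7, 45.7]), 77.5, 396) z 0.029806499643675294
tab (array([605.3, 206.7]), array([ 7.4, 30.9]), 77.7, 302) [0.60465046 0.20676167 0.07478988]
fixed 298 [[-78.2, -69.8, 14.6], [-55.3, -66.6, 19.8], [-30.5, -63.9, 21.4]] slope 0.005301854928278472
moving 642 [[-79.3, -34.9, 17.7], [-55.2, -27.6, 19.9], [-31.1, -21.2, 21.4]] slope -0.0027364707141441383
knob (array([455.1, -28. ]), array([22.2, 23.1]), 8.4, 282) [ 0.45553905 -0.02671303  0.04585615]
plate (array([484.5, -23.8]), array([88. , 37.6]), 8.2, 1239)
holder (array([ 585.6, -180.8]), array([68.7, 90.1]), 16.5, 1563)
```

```bash
python3 -m pendant '[[[0.1,0.87,0,0,0,0,0],[0,0.87,0,0,0,0,0],[0,0.87,0,0,0,0,0],[0,0.87,0,0,0,0,0],[0,0.87,0,0,0,0,0],[0,0.87,0,0,0,0,0],[0,0.87,0,0,0,0,0],[0,0,0,0,0,0,0]]]'; python3 -m pendant '[[[0.42,0,0,0,0,0,0],[0.42,0,0,0,0,0,0],[0.42,0,0,0,0,0,0],[0.42,0,0,0,0,0,0],[0.42,0,0,0,0,0,0],[0.42,0,0,0,0,0,0],[0,0,0,0,0,0,0],[0,0,0,0,0,0,0]]]'; python3 wr.py w2; python3 - <<'E'
from fit import *
Q=pts(['w2'])
t=sel(Q,.57,.66,.2,.32,.066,.085); print('tab',rect(t),np.median(t,0))
E
```

```text
clock: 3.95
tcp_pos: [0.6037, 0.2063, 0.0416]
eef_rot: [-0.551, -0.439, 0.444, 0.553]
contact_force: [-1.0, -1.0, 0.1]
grip_width: 0.0433
clock: 4.75
tcp_pos: [0.62, 0.269, 0.045]
eef_rot: [-0.552, -0.442, 0.442, 0.552]
contact_force: [-0.6, 0.5, -0.2]
grip_width: 0.0434
4.8 [0.61993905 0.26861248 0.04491698] [[0.218, -0.001, -0.976], [0.976, 0.0, 0.218], [-0.0, -1.0, 0.001]] 0.043310580547636444 [ 0.08266178 -0.00296636 -0.61277711]
tab (array([615.8, 269.4]), array([68.5, 23.3]), 71.4, 1875) [0.60956406 0.25714775 0.07456598]
```

```bash
python3 -m pendant '[[[-0.4,0,0,0,0,0,0],[0,-1,0,0,0,0,0],[0,-1,0,0,0,0,0],[0,-1,0,0,0,0,0.2],[-0.97,0,0.295,0,0,0,0.2],[-0.97,0,0.295,0,0,0,0.2],[-0.97,0,0.295,0,0,0,0.2],[-0.97,0,0.295,0,0,0,0.2],[-0.97,0,0.295,0,0,0,0.2],[-0.97,0,0.295,0,0,0,0.2]]]'; python3 -m pendant '[[[-0.97,0,0.295,0,0,0,0.2],[-0.97,0,0.295,0,0,0,0.2],[-0.97,0,0.295,0,0,0,0.2],[-0.97,0,0.295,0,0,0,0.2],[-0.97,0,0.295,0,0,0,0.2],[-0.97,0,0.295,0,0,0,0.2],[-0.97,0,0.295,0,-0.9,0,0.2],[0,0,0,0,-0.9,0,0.2],[0,0,0,0,-0.8,0,0.2],[0,0,0,0,0,0,0.2]]]'; python3 wr.py w3; python3 - <<'E'
from fit import *
Q=pts(['w3'])
k=sel(Q,.43,.48,-.055,0,.043,.055); print('knob',rect(k),np.median(k,0))
p=sel(Q,.44,.54,-.055,.02,.0045,.009); print('plate',rect(p))
h=sel(Q,.53,.64,-.26,-.11,.018,.03); print('holder',rect(h))
# tab from w3 and beam/jaws
t=sel(Q,.58,.66,.2,.32,.066,.085); print('tab',rect(t) if len(t)>5 else len(t),np.median(t,0))
E
```

```text
clock: 5.8
tcp_pos: [0.5422, 0.1245, 0.1201]
eef_rot: [0.552, 0.442, -0.442, -0.552]
contact_force: [1.4, -0.3, 0.7]
grip_width: 0.052
clock: 6.8
tcp_pos: [0.4551, -0.0289, 0.1202]
eef_rot: [-0.463, -0.534, 0.534, 0.463]
contact_force: [-0.2, 0.0, -0.4]
grip_width: 0.0522
6.85 [ 0.45525012 -0.02864938  0.12021333] [[-0.139, -0.0, -0.99], [0.99, -0.0, -0.139], [-0.0, -1.0, 0.0]] 0.0525029693457237 [ 0.28876476 -0.18502519 -0.99166454]
knob (array([454.8, -29.1]), array([21.8, 22. ]), 8.6, 782) [ 0.45443291 -0.02897796  0.04587288]
plate (array([483.2, -24.5]), array([90.4, 36.7]), 8.2, 2416)
holder (array([ 565. , -230.2]), array([1.1, 6.8]), 11.7, 10)
tab 0 [nan nan nan]
  return _methods._mean(a, axis=axis, dtype=dtype,
  ret = um.true_divide(
```

```bash
python3 -m pendant '[[[0,0.85,0,0,0,0,0.2],[0,0.85,0,0,0,0,0.2],[0,0.85,0,0,0,0,0.2],[0,0.85,0,0,0,0,0.2],[0,0.85,0,0,0,0,0.2],[0,0,0,0,0,0,0.2],[0,0,0,0,0,0,-1],[0,0,0,0,0,0,-1],[0,0,0,0,0,0,-1],[0,0,0,0,0,0,-1]]]' 25; python3 -m pendant '[[[0,0,0,0,0,0,-1],[0,0,0,0,0,0,-1],[0,-0.5,0,0,0,0,-1],[0,-0.7,0,0,0,0,-1],[0,-0.8,0,0,0,0,-1],[0,0,0,0,0,0,-1]]]'
```

```text
clock: 7.85
tcp_pos: [0.4566, -0.0283, 0.015]
eef_rot: [0.464, 0.535, -0.534, -0.462]
contact_force: [0.2, -0.2, -0.3]
grip_width: 0.0281
clock: 8.45
tcp_pos: [0.4578, -0.0285, 0.0668]
eef_rot: [0.465, 0.535, -0.534, -0.461]
contact_force: [0.5, 0.2, -1.8]
grip_width: 0.0221
```

```bash
python3 -m pendant '[[[0.4,0,-0.13,0,0,0,-1],[0.8,0,-0.26,0,0,0,-1],[0.9,0,-0.3,0,0,0,-1],[0.9,0,-0.3,0,0,0,-1],[0.9,0,-0.3,0,0,0,-1],[0.9,0,-0.3,0,0,0,-1],[0.9,0,-0.3,0,0,0,-1],[0.9,0,-0.3,0,0,0,-1],[0.9,0,-0.3,0,0,0,-1],[0.9,0,-0.3,0,0,0,-1]]]'; python3 -m pendant '[[[0.4,0,-0.12,0,0.6,0,-1],[0,0,0,0,0.6,0,-1],[0,0,0,0,0.6,0,-1],[0,0,0,0,0.6,0,-1],[0,0,0,0,0.18,0,-1],[0,0,0,0,0,0,-1],[0,0,0,0,0,0,-1]]]'; python3 wr.py w4
```

```text
clock: 9.45
tcp_pos: [0.4933, 0.1912, 0.0622]
eef_rot: [-0.462, -0.534, 0.535, 0.464]
contact_force: [0.3, 0.3, -2.5]
grip_width: 0.0217
clock: 10.15
tcp_pos: [0.4958, 0.2002, 0.0634]
eef_rot: [-0.551, -0.443, 0.444, 0.551]
contact_force: [0.8, -0.2, -2.7]
grip_width: 0.0219
10.2 [0.49603006 0.2001216  0.0635962 ] [[0.214, -0.001, -0.977], [0.977, -0.0, 0.214], [-0.0, -1.0, 0.001]] 0.021906238188781794 [ 0.47633611 -0.4500437  -1.5156438 ]
```

View pics/w4.png

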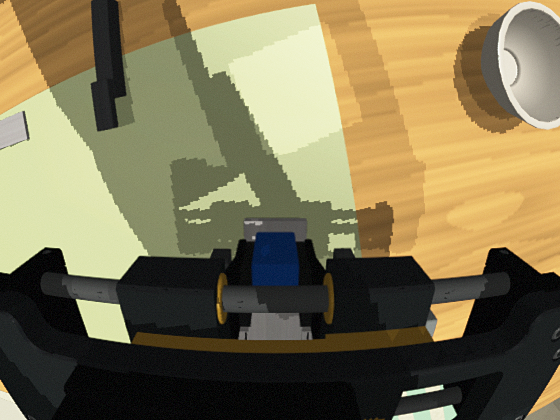

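The plate is held level by its knob at (275,255), and the jaws are hidden behind the gripper. I check the jaws and plate with the side camera before lowering.

```bash
cat > loc.py <<'E'
# ortho map in the caliper frame (2 px/mm; up = +x, left=+y)
from fit import *
import sys
def local(Q,o=np.array([.5399,.1974]),yaw=np.radians(-12.55)):
    c,s=np.cos(yaw),np.sin(yaw); d=Q[...,:2]-o; return np.stack([d@[c,s],d@[-s,c],Q[...,2]],-1)
def ortho(cams,out,zmax,o=None,yaw=None,k=3,xr=(-.09,.09),yr=(-.09,.11)):
    a=int((xr[1]-xr[0])*1000*k); b=int((yr[1]-yr[0])*1000*k)
    H=np.zeros((a,b,3),np.uint8); Z=np.full((a,b),-1.)
    for n,(pic,P) in cams.items():
        L=local(P) if o is None else local(P,o,yaw)
        m=~np.isnan(P[...,0])&(P[...,2]<zmax)
        for p,c in zip(L[m],pic[m]):
            r=int((xr[1]-p[0])*1000*k); q=int((yr[1]-p[1])*1000*k)
            if 2<=r<a-2 and 2<=q<b-2 and p[2]>Z[r,q]-.003:
                H[r-2:r+3,q-2:q+3]=c; Z[r-2:r+3,q-2:q+3]=p[2]
    for g in range(0,a,10*k): H[g,:8]=255
    for g in range(0,b,10*k): H[:8,g]=255
    cv2.imwrite(out,H)
E
python3 - <<'E'
from loc import *
ortho({c:cloud(c) for c in ['scene','side']},'pics/o2.png',.2)
E
```

```text
(no output)
```

View pics/o2.png

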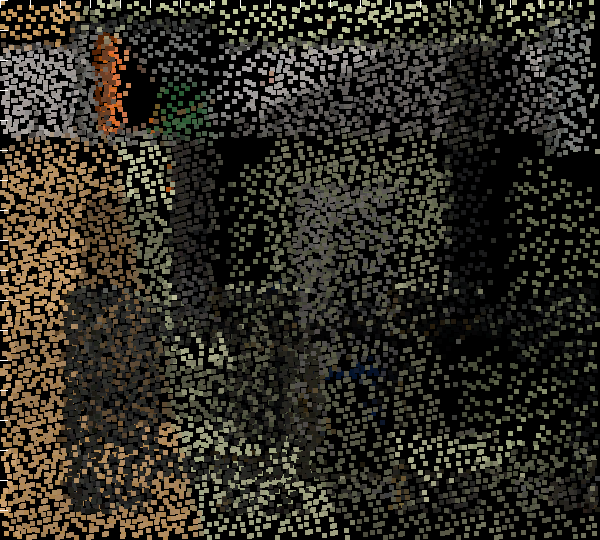

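In the caliper frame, the fixed face is at column 448 (y ≈ -39 mm), the moving face at column 217 (gap ≈ 78 mm), and the plate lies between them. I lower and release.

```bash
python3 -m pendant '[[[0,0.5,0,0,0,0,-1],[0,0.5,0,0,0,0,-1],[0,0.4,0,0,0,0,-1],[0,0.3,0,0,0,0,-1],[0,0.2,0,0,0,0,-1],[0,0.04,0,0,0,0,-1],[0,0,0,0,0,0,-1],[0,0,0,0,0,0,-1]]]'; python3 -m pendant '[[[0,0,0,0,0,0,-0.1],[0,0,0,0,0,0,-0.1],[0,0,0,0,0,0,-0.1],[0,-0.5,0,0,0,0,0],[0,-1,0,0,0,0,0],[0,-1,0,0,0,0,0],[0,-1,0,0,0,0,0],[0,-1,0,0,0,0,0]]]'; python3 wr.py w5;  python3 - <<'E'
from loc import *
Q=pts(['w5']); L=local(Q)
k=L[(abs(L[:,0]+.043)<.03)&(abs(L[:,1]+.008)<.03)&(L[:,2]>.043)&(L[:,2]<.055)]; print('knob local',rect(k))
p=L[(L[:,0]>-.08)&(L[:,0]<.04)&(abs(L[:,1]+.008)<.028)&(L[:,2]>.0045)&(L[:,2]<.009)]; print('plate',rect(p))
E
```

```text
clock: 11.1
tcp_pos: [0.4967, 0.2001, 0.0159]
eef_rot: [0.551, 0.443, -0.443, -0.551]
contact_force: [-0.3, -0.4, -2.2]
grip_width: 0.0216
clock: 11.9
tcp_pos: [0.4966, 0.2001, 0.1302]
eef_rot: [0.551, 0.443, -0.443, -0.551]
contact_force: [1.0, 0.5, -0.2]
grip_width: 0.0435
11.95 [0.49933659 0.2008421  0.13497917] [[0.215, 0.008, -0.977], [0.977, 0.002, 0.215], [0.003, -1.0, -0.007]] 0.04324852389414137 [3.85781989 0.36945525 3.26031572]
knob local (array([-44.2,  -6.6]), array([22.5, 21.8]), 89.3, 735)
plate (array([-16.2,  -6.6]), array([88.9, 36.7]), 0.2, 2329)
```

```bash
python3 -m pendant '[[[0.6,0,-0.8,0,0,0,0],[0.6,0,-0.8,0,0,0,0],[0.6,0,-0.8,0,0,0,0],[0.6,0,-0.8,0,0,0,0],[0.65,0,-0.88,0,0,0,0],[0,0,0,0,0,0,0]]]'; python3 wr.py w6; python3 - <<'E'
from loc import *
Q=pts(['w6']); L=local(Q)
t=L[(abs(L[:,0]-.062)<.022)&(abs(L[:,1]-.07)<.016)&(L[:,2]>.068)&(L[:,2]<.082)]; print('tab',rect(t))
f=L[(L[:,0]>-.015)&(L[:,0]<.03)&(L[:,1]<-.03)&(L[:,1]>-.065)&(L[:,2]>.016)&(L[:,2]<.024)]; print('fixed',rect(f))
f=L[(L[:,0]>-.015)&(L[:,0]<.03)&(L[:,1]>.02)&(L[:,1]<.065)&(L[:,2]>.016)&(L[:,2]<.024)]; print('moving',rect(f))
print('tcp',local(np.array([manip.observe()['tcp_pos']])))
E
```

```text
clock: 12.55
tcp_pos: [0.6149, 0.2534, 0.1289]
eef_rot: [0.552, 0.444, -0.442, -0.551]
contact_force: [-0.6, -0.9, 0.6]
grip_width: 0.0435
12.6 [0.61330575 0.25284658 0.1284598 ] [[0.215, 0.001, -0.977], [0.977, 0.0, 0.215], [0.0, -1.0, -0.0]] 0.043522932379807575 [-0.06905521  0.06045509 -0.2622783 ]
tab (array([61.5, 72.3]), array([ 8. , 31.6]), 89.9, 503)
fixed (array([  7.5, -47.2]), array([44.9, 14.8]), 0.0, 774)
moving (array([ 7.7, 45.3]), array([44.4, 14.7]), 0.3, 888)
tcp [[0.05960378 0.07007223 0.1284598 ]]
```

```bash
python3 -m pendant '[[[0,0.83,0,0,0,0,0],[0,0.83,0,0,0,0,0],[0,0.83,0,0,0,0,0],[0,0.83,0,0,0,0,0],[0,0,0,0,0,0,0],[-0.3,0,-0.05,0,0,0,0],[-0.2,0,-0.05,0,0,0,0],[-0.15,0,0,0,0,0,0],[-0.15,0,0,0,0,0,0],[-0.15,0,0,0,0,0,0]]]'; python3 -m pendant '[[[-0.15,0,0,0,0,0,0],[-0.15,0,0,0,0,0,0],[-0.15,0,0,0,0,0,0],[-0.15,0,0,0,0,0,0],[-0.15,0,0,0,0,0,0],[-0.15,0,0,0,0,0,0],[-0.15,0,0,0,0,0,0],[-0.15,0,0,0,0,0,0],[-0.1,0,0,0,0,0,0],[0,0,0,0,0,0,0]]]'; python3 wr.py w7
cat > st.py <<'E'
from loc import *
import sys
Q=pts([sys.argv[1]]); L=local(Q); s=manip.observe(); p=local(np.array([s['tcp_pos']]))[0]
print('tcp',p.round(4),'force +y',-s['contact_force'][0]*np.sin(np.radians(-12.55))+s['contact_force'][1]*np.cos(.219))
def b(n,x0,x1,y0,y1,z0,z1):
    q=L[(L[:,0]>x0)&(L[:,0]<x1)&(L[:,1]>y0)&(L[:,1]<y1)&(L[:,2]>z0)&(L[:,2]<z1)]
    print(n,rect(q) if len(q)>8 else len(q))
y=p[1]; c0=float(sys.argv[2])
b('tab',.045,.08,y-.012,y+.0210,.066,.082)
b('fixed',-.015,.03,-.065,-.035,.016,.024)
b('moving',-.015,.03,c0-.045,c0-.01,.016,.024)
b('carriage',.07,.084,c0-.06,c0+.04,.0312,.0345)
b('plate',-.08,-.022,-.06,.03,.0045,.009)
b('knob',-.08,-.02,-.06,.03,.043,.055)
E
python3 st.py w7 .036
```

```text
clock: 13.6
tcp_pos: [0.6107, 0.2288, 0.0463]
eef_rot: [0.552, 0.444, -0.442, -0.551]
contact_force: [0.6, 2.3, 1.3]
grip_width: 0.0434
clock: 14.6
tcp_pos: [0.6027, 0.1967, 0.045]
eef_rot: [-0.551, -0.443, 0.443, 0.551]
contact_force: [1.3, 2.8, -0.1]
grip_width: 0.0435
14.65 [0.60268393 0.19684062 0.04498787] [[0.216, -0.0, -0.976], [0.976, -0.0, 0.216], [-0.0, -1.0, 0.0]] 0.04339570934855446 [ 1.16286386  2.58668985 -0.37669819]
tcp [0.0614 0.0131 0.045 ] force +y 2.777587699061395
tab (array([54.8, 30.4]), array([18.3,  7.6]), 1.4, 628)
fixed (array([  7.5, -47.2]), array([44.9, 14.9]), 0.5, 1698)
moving (array([7.6, 6.6]), array([44.6, 14. ]), 0.1, 1814)
carriage (array([76. , 13.8]), array([11.9, 27.1]), 0.5, 694)
plate (array([-41.4, -18.2]), array([38.8, 35.8]), 0.0, 1557)
knob (array([-43.8, -18.1]), array([21.9, 22.5]), 0.7, 1840)
```

```bash
python3 -m pendant '[[[-0.06,0,0,0,0,0,0],[-0.06,0,0,0,0,0,0],[-0.06,0,0,0,0,0,0],[-0.06,0,0,0,0,0,0],[-0.06,0,0,0,0,0,0],[0,0,0,0,0,0,0],[0,0,0,0,0,0,0]]]'; python3 wr.py w8; python3 st.py w8 .036
```

```text
clock: 15.35
tcp_pos: [0.6012, 0.1899, 0.045]
eef_rot: [-0.551, -0.443, 0.443, 0.551]
contact_force: [2.8, 4.5, -1.4]
grip_width: 0.0438
15.4 [0.601157   0.18989276 0.04501899] [[0.215, 0.0, -0.977], [0.977, 0.0, 0.215], [0.0, -1.0, -0.0]] 0.04350061845959153 [ 1.75434038  3.75323997 -1.37916178]
tcp [0.0614 0.006  0.045 ] force +y 4.044797818511643
tab (array([55.1, 23.3]), array([19.2,  7.3]), 0.1, 618)
fixed (array([  7.5, -47.3]), array([45. , 14.8]), 0.5, 1722)
moving (array([7.7, 2.2]), array([44.8, 14.1]), 1.1, 1792)
carriage (array([76. ,  8.1]), array([12. , 24.6]), 0.2, 644)
plate (array([-41.4, -22.4]), array([36.1, 38.7]), 89.8, 1555)
knob (array([-43.7, -22.4]), array([22.4, 22.3]), 89.7, 1853)
```

```bash
python3 -m pendant '[[[-0.03,0,0,0,0,0,0],[0,0,0,0,0,0,0],[0,0,0,0,0,0,0],[0,0,0,0,0,0,0],[0,0,0,0,0,0,0],[0,0,0,0,0,0,0],[0,0,0,0,0,0,0],[0,0,0,0,0,0,0],[0,0,0,0,0,0,0],[0,0,0,0,0,0,0]]]';python3 wr.py w9; python3 st.py w9 .036 | head -4;  python3 -m pendant '[[[0,0,0,0,0,0,0],[0,0,0,0,0,0,0],[0,0,0,0,0,0,0],[0,0,0,0,0,0,0]]]'
```

```text
clock: 16.4
tcp_pos: [0.601, 0.1893, 0.045]
eef_rot: [-0.551, -0.443, 0.443, 0.551]
contact_force: [2.3, 4.5, -1.2]
grip_width: 0.0438
16.45 [0.60103728 0.18931129 0.04501324] [[0.215, 0.0, -0.977], [0.977, 0.0, 0.215], [0.0, -1.0, -0.0]] 0.04330866781429066 [ 3.32434192  4.44411765 -0.30447619]
tcp [0.0614 0.0054 0.045 ] force +y 5.060322030322075
tab (array([55.5, 22.8]), array([19.9,  7.4]), 0.8, 621)
fixed (array([  7.5, -47.3]), array([44.9, 14.9]), 0.0, 1733)
moving (array([7.6, 2.4]), array([44.6, 14.2]), 0.7, 1792)
clock: 16.85
tcp_pos: [0.6011, 0.1893, 0.045]
eef_rot: [-0.551, -0.443, 0.443, 0.551]
contact_force: [2.2, 5.1, -2.1]
grip_width: 0.0438
```

```bash
python3 -m pendant '[[[0.2,0,0,0,0,0,0],[0.3,0,0,0,0,0,0],[0.4,0,0,0,0,0,0],[0.4,0,0,0,0,0,0],[0.4,0,0,0,0,0,0],[0.4,0,0,0,0,0,0],[0.4,0,0,0,0,0,0],[0.4,0,0,0,0,0,0],[0.4,0,0,0,0,0,0],[0.08,0,0,0,0,0,0]]]'; python3 -m pendant '[[[0,0,0,0,0,0,0],[-0.4,0,0,0,0,0,0],[0,-1,0,0,0,0,0],[0,-1,0,0,0,0,0],[0,-1,0,0,0,0,0.2],[-0.82,0,0.84,0,0,0,0.2],[-0.82,0,0.84,0,0,0,0.2],[-0.82,0,0.84,0,0,0,0.2],[-0.82,0,0.84,0,0,0,0.2],[-0.82,0,0.84,0,0,0,0.2]]]'; python3 -m pendant '[[[0,0,0,0,0,0,0.2],[0,0,0,0,0,0,0.2]]]'; python3 wr.py w10; python3 - <<'E'
from loc import *
ortho({c:cloud(c) for c in ['wrist','scene','side']},'pics/o3.png',.1)
E
python3 st.py w10 .078
```

```text
clock: 17.85
tcp_pos: [0.6192, 0.2729, 0.0449]
eef_rot: [-0.551, -0.443, 0.443, 0.551]
contact_force: [-0.7, -1.9, 1.7]
grip_width: 0.0436
clock: 18.85
tcp_pos: [0.4913, 0.1828, 0.1201]
eef_rot: [0.552, 0.443, -0.442, -0.551]
contact_force: [-1.0, 0.1, 0.3]
grip_width: 0.0517
clock: 19.05
tcp_pos: [0.4926, 0.1836, 0.1205]
eef_rot: [0.552, 0.443, -0.442, -0.551]
contact_force: [-0.2, -0.7, 0.7]
grip_width: 0.0523
19.1 [0.49336277 0.18399547 0.12076512] [[0.216, 0.002, -0.976], [0.976, 0.001, 0.216], [0.001, -1.0, -0.002]] 0.05244617005531826 [-0.19602464  0.68174775  0.46423962]
tcp [-0.0426 -0.0227  0.1204] force +y 0.1915538585051428
tab 0
fixed (array([  7.4, -47.7]), array([44.9, 14.2]), 1.4, 683)
moving (array([ 3. , 45.8]), array([36. , 14.2]), 0.9, 409)
carriage 1
plate (array([-41.4, -22.7]), array([36.4, 38.9]), 90.0, 728)
knob (array([-44.1, -22.8]), array([21.9, 22. ]), 89.8, 793)
```

View pics/o3.png

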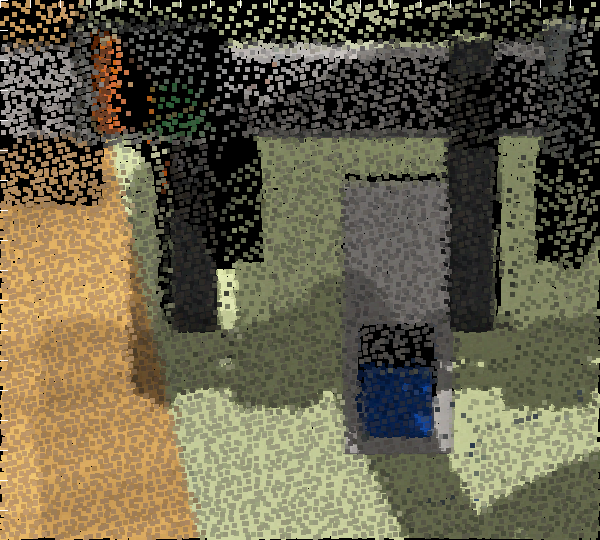

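The plate lies flat against the fixed jaw with its knob at (395,402). The moving jaw is wide open at columns 172–217. I grip the plate, ease it off the jaw and lift.

```bash
python3 -m pendant '[[[0,0.85,0.03,0,0,0,0.2],[0,0.85,0,0,0,0,0.2],[0,0.85,0,0,0,0,0.2],[0,0.85,0,0,0,0,0.2],[0,0.85,0,0,0,0,0.2],[0,0,0,0,0,0,0.2],[0,0,0,0,0,0,-1],[0,0,0,0,0,0,-1],[0,0,0,0,0,0,-1],[0,0,0,0,0,0,-1]]]' 30; python3 -m pendant '[[[0,0,0,0,0,0,-1],[0.1,0,0,0,0,0,-1],[0.15,-0.1,0,0,0,0,-1],[0,-0.6,0,0,0,0,-1],[0,-0.8,0,0,0,0,-1],[0,-0.8,0,0,0,0,-1],[0,-0.8,0,0,0,0,-1],[0,-0.7,0,0,0,0,-1],[0,0,0,0,0,0,-1]]]'
```

```text
clock: 20.25
tcp_pos: [0.4926, 0.1847, 0.0149]
eef_rot: [0.552, 0.444, -0.442, -0.551]
contact_force: [-1.0, -1.0, -1.0]
grip_width: 0.0282
clock: 21.15
tcp_pos: [0.4951, 0.1913, 0.1123]
eef_rot: [0.552, 0.445, -0.441, -0.55]
contact_force: [0.4, 0.1, -2.8]
grip_width: 0.0215
```

```bash
python3 -m pendant '[[[-0.5,0,-0.35,0,0,0,-1],[-0.8,0,-0.6,0,0,0,-1],[-0.8,0,-0.6,0,0,0,-1],[-0.8,0,-0.6,0,0,0,-1],[-0.8,0,-0.6,0,0,0,-1],[-0.8,0,-0.6,0,0,0,-1],[-0.8,0,-0.6,0,0,0,-1],[-0.8,0,-0.6,0,0,0,-1],[-0.8,0,-0.6,0,0,0,-1],[-0.8,0,-0.6,0,0,0,-1]]]'; python3 -m pendant '[[[-0.8,0,-0.6,0,0,0,-1],[-0.8,0,-0.6,0,0,0,-1],[-0.8,0,-0.6,0,0,0,-1],[-0.8,0,-0.6,0,0,0,-1],[-0.8,0,-0.6,0,0,0,-1],[-0.77,0,-0.43,0,-0.69,0,-1],[0,0,0,0,-0.69,0,-1],[0,0,0,0,-0.69,0,-1],[0,0,0,0,-0.69,0,-1],[0,0,0,0,-0.69,0,-1]]]';python3 -m pendant '[[[0,0,0,0,0,0,-1],[0,0,0,0,0,0,-1]]]'; python3 wr.py w11; python3 - <<'E'
from loc import *
Q=pts(['w11'])
h=sel(Q,.53,.66,-.26,-.11,.019,.026); print('holder',rect(h),np.percentile(h,[1,99],0))
o,y=np.array([.5794,-.1823]),np.radians(15)
ortho({'w':(cv2.imread('pics/w11.png'),np.load('w11.npy'))},'pics/o4.png',.06,o,y,4,(-.08,.06),(-.07,.07))
E
```

```text
clock: 22.15
tcp_pos: [0.5911, -0.0301, 0.107]
eef_rot: [-0.551, -0.442, 0.444, 0.552]
contact_force: [0.1, 0.0, -2.8]
grip_width: 0.0216
clock: 23.15
tcp_pos: [0.6486, -0.1641, 0.1066]
eef_rot: [-0.428, -0.562, 0.563, 0.43]
contact_force: [-0.2, 0.6, -2.4]
grip_width: 0.0217
clock: 23.35
tcp_pos: [0.6491, -0.1637, 0.1074]
eef_rot: [-0.43, -0.561, 0.561, 0.431]
contact_force: [0.2, 0.7, -2.3]
grip_width: 0.0216
23.4 [ 0.64931985 -0.16359821  0.10776438] [[-0.259, -0.001, -0.966], [0.966, 0.0, -0.259], [0.001, -1.0, 0.001]] 0.02180972584770924 [ 0.25636831  0.14761043 -1.60801137]
holder (array([ 586.5, -181.9]), array([68.3, 88.7]), 15.7, 9993) [[ 0.54726004 -0.22766991  0.02033797]
 [ 0.62492438 -0.13645601  0.02380609]]
```

View pics/o4.png

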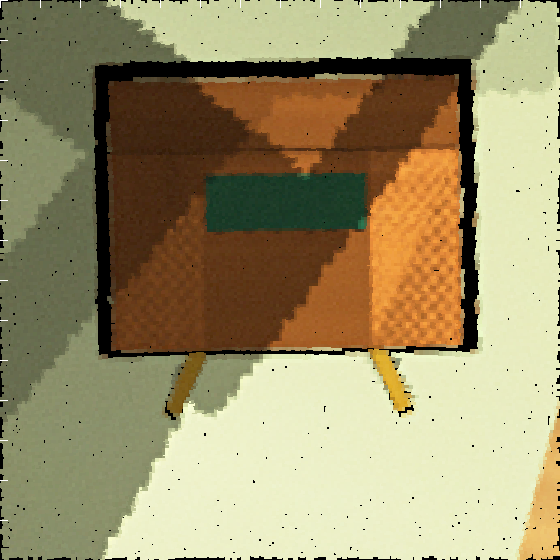

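The holder is seen sharply from above, mouth at the bottom (row 352) with the cheeks at (185,385) and (392,380). The fit gives 68.3 x 88.7 mm, matching the given size, at yaw 15.7°.

```bash
python3 -m pendant '[[[0,0,0.5,0,0,0,-1],[0,0,0.9,0,0,0,-1],[0,0,0.9,0,0,0,-1],[0,0,0.9,0,0,0,-1],[0,0,0.9,0,0,0,-1],[0,0,0.9,0,0,0,-1],[0,0,0.9,0,0,0,-1],[0,0,0.9,0,0,0,-1],[-0.06,0,0.9,0,0,0,-1],[-0.06,0,0.31,0,-0.09,0,-1]]]'; python3 -m pendant '[[[0,0.8,0,0,0,0,-1],[0,0.8,0,0,0,0,-1],[0,0.7,0,0,0,0,-1],[0,0.6,0,0,0,0,-1],[0,0.3,0,0,0,0,-1],[0,0,0,0,0,0,-1],[0,0,0,0,0,0,-1]]]'; cat > hl.py <<'E'
from loc import *
import sys
o,y=np.array([.5798,-.1838]),np.radians(15.7)
pic,P=cloud('wrist'); s=manip.observe(); L=local(P.reshape(-1,3),o,y); p=local(np.array([s['tcp_pos']]),o,y)[0]
t=R.from_quat(s['eef_rot']).as_matrix()[:,0]; print(s['clock'],'tcp',p.round(4),'yaw err deg',np.degrees(np.arctan2(t[1],t[0]))-105.7,s['contact_force'].round(1) if hasattr(s['contact_force'],'round') else s['contact_force'],s['grip_width'])
d=np.hypot(L[:,0]-p[0],L[:,1]-p[1])<.022
k=L[d&(L[:,2]>.040)&(L[:,2]<.058)]; print('knob',rect(k) if len(k)>8 else 0,np.median(k[:,2]) if len(k) else 0)
q=L[(L[:,0]>p[0]-.03)&(L[:,0]<p[0]-.0125)&(abs(L[:,1]-p[1])<.025)&(L[:,2]>.0035)&(L[:,2]<.014)]; print('plate tail',rect(q) if len(q)>8 else 0, np.median(q[:,2]) if len(q) else 0)
E
python3 hl.py
```

```text
clock: 24.4
tcp_pos: [0.4557, -0.2189, 0.1085]
eef_rot: [-0.426, -0.564, 0.564, 0.427]
contact_force: [-1.0, 0.4, -2.7]
grip_width: 0.0217
clock: 25.1
tcp_pos: [0.458, -0.2188, 0.0293]
eef_rot: [0.426, 0.564, -0.564, -0.426]
contact_force: [-0.3, -0.2, -1.7]
grip_width: 0.022
25.15 tcp [-0.1265 -0.001   0.0296] yaw err deg 0.175554776530916 [-1.1 -0.8 -2.2] 0.02164058750709965
knob (array([-131.5,   -1.2]), array([38.3, 15. ]), 89.3, 1339) 0.05001151020031555
plate tail 0 0
```

```bash
python3 -m pendant '[[[0.04,0.3,0,0,0.02,0,-1],[0,0.22,0,0,0,0,-1],[0,0,0,0,0,0,-1],[0,0,0,0,0,0,-1]]]'; python3 hl.py
```

```text
clock: 25.55
tcp_pos: [0.457, -0.2175, 0.0155]
eef_rot: [-0.427, -0.564, 0.564, 0.427]
contact_force: [0.3, -0.0, -2.2]
grip_width: 0.022
25.6 tcp [-0.1272  0.0006  0.0157] yaw err deg 0.019838130400501086 [-0.7 -0.9 -2.2] 0.021773996918902458
knob (array([-128.9,    0.8]), array([21.4, 38.3]), 1.2, 1974) 0.04681100128659159
plate tail (array([-142.3,    0.7]), array([ 5.6, 35.8]), 0.8, 632) 0.00680323009900248
```

```bash
python3 -m pendant '[[[-0.02,0,-0.4,0,0,0,-1],[0,0,-0.4,0,0,0,-1],[0,0,-0.4,0,0,0,-1],[0,0,-0.4,0,0,0,-1],[0,0,-0.3,0,0,0,-1],[0,0,-0.2,0,0,0,-1],[0,0,-0.2,0,0,0,-1],[0,0,-0.2,0,0,0,-1],[0,0,-0.2,0,0,0,-1],[0,0,0,0,0,0,-1]]]'; python3 hl.py
```

```text
clock: 26.6
tcp_pos: [0.5229, -0.1998, 0.0159]
eef_rot: [0.427, 0.564, -0.564, -0.427]
contact_force: [-0.8, -0.4, -2.6]
grip_width: 0.0218
26.65 tcp [-0.0595  0.0001  0.0158] yaw err deg 0.0342194815843726 [-0.7  0.8 -1.8] 0.021832084342857234
knob (array([-60.3,   0. ]), array([21.4, 39. ]), 0.1, 2009) 0.047106960432120676
plate tail (array([-74.4,  -0.2]), array([35.9,  4.9]), 89.8, 605) 0.00713142020808874
```

```bash
python3 -m pendant '[[[0,0,-0.1,0,0,0,-1],[0,0,-0.1,0,0,0,-1],[0,0.03,-0.1,0,0,0,-1],[0,0,-0.04,0,0,0,-1],[0,0,-0.04,0,0,0,-1],[0,0,0,0,0,0,-1]]]'; python3 hl.py;  python3 -m pendant '[[[0,0,-0.04,0,0,0,-1],[0,0,0,0,0,0,-1]]]'; python3 hl.py
```

```text
clock: 27.25
tcp_pos: [0.5314, -0.1972, 0.015]
eef_rot: [-0.427, -0.564, 0.564, 0.427]
contact_force: [-0.5, -0.0, -2.3]
grip_width: 0.0221
27.3 tcp [-0.0503  0.0002  0.015 ] yaw err deg 0.026346513188258314 [-0.3 -0.4 -2.5] 0.0219813745059396
knob (array([-51.4,   0.3]), array([21.6, 38.7]), 0.2, 1989) 0.04634829348160416
plate tail (array([-65.5,  -0.1]), array([ 5.5, 35.8]), 0.2, 597) 0.006283874267778378
clock: 27.5
tcp_pos: [0.5314, -0.1972, 0.0149]
eef_rot: [-0.426, -0.563, 0.564, 0.427]
contact_force: [-4.3, -1.7, 0.4]
grip_width: 0.0218
27.55 tcp [-0.0502  0.0001  0.0149] yaw err deg 0.02914002601374932 [-5.  -2.4 -0. ] 0.021794411031107443
knob (array([-51.3,   0.1]), array([21.6, 38.7]), 0.2, 1956) 0.04622566612293659
plate tail (array([-65.3,  -0.1]), array([ 5.3, 35.9]), 0.2, 600) 0.006147190641075773
```

Pushing back at about 5 N and no longer advancing: the blade is against the end wall. One small extra nudge, then I release and retreat.

```bash
python3 -m pendant '[[[0,0,-0.03,0,0,0,-1],[0,0,0,0,0,0,-1],[0,0,0.03,0,0,0,-0.1],[0,0,0,0,0,0,-0.1],[0,0,0,0,0,0,-0.1],[0,-0.5,0,0,0,0,-0.1],[0,-1,0,0,0,0,0],[0,-1,0,0,0,0,0],[0,-1,0,0,0,0,0],[0,-1,0,0,0,0,0]]]';  python3 -m pendant '[[[0,-1,-1,0,0,0,0],[0,-0.5,-1,0,0,0,0],[0,0,-1,0,0,0,0],[0,0,-1,0,0,0,0],[0,0,0,0,0,0,0],[0,0,0,0,0,0,0]]]'; python3 - <<'E'
from loc import *
o,y=np.array([.5798,-.1838]),np.radians(15.7)
w=cloud('wrist'); L=local(w[1].reshape(-1,3),o,y)
def b(n,x0,x1,z0,z1):
    q=L[(L[:,0]>x0)&(L[:,0]<x1)&(abs(L[:,1])<.05)&(L[:,2]>z0)&(L[:,2]<z1)]; print(n,rect(q))
b('holder',-.04,.055,.019,.027); b('knob',-.07,-.03,.042,.055); b('plate tail',-.075,-.045,.004,.009)
ortho({'w':w},'pics/o5.png',.08,o,y,4,(-.08,.06),(-.07,.07))
Q=np.concatenate([cloud(c)[1].reshape(-1,3) for c in ['scene','side']]); Q=Q[~np.isnan(Q[:,0])]; C=local(Q)
t=C[(abs(C[:,0]-.062)<.02)&(C[:,1]>-.02)&(C[:,1]<.11)&(C[:,2]>.06)&(C[:,2]<.085)]; print('tab',rect(t))
print(manip.observe()['contact_force'],manip.observe()['tcp_pos'])
E
```

```text
clock: 28.55
tcp_pos: [0.5329, -0.1969, 0.1298]
eef_rot: [0.427, 0.564, -0.564, -0.426]
contact_force: [-0.1, 0.3, -0.1]
grip_width: 0.0433
clock: 29.15
tcp_pos: [0.6288, -0.1696, 0.1655]
eef_rot: [-0.427, -0.564, 0.564, 0.427]
contact_force: [-0.2, -0.1, -0.3]
grip_width: 0.0433
holder (array([ 1. , -0.1]), array([88.2, 80.8]), 90.0, 6471)
knob (array([-50.3,  -0.1]), array([21.1, 21.4]), 0.1, 637)
plate tail (array([-56.4,  -0.2]), array([21.1, 36. ]), 0.1, 303)
tab (array([62.2, 73.1]), array([33.1, 12.3]), 1.1, 163)
[-0.80601477  0.07474167 -0.85454264] [ 0.62791624 -0.1701145   0.16522788]
```

View pics/o5.png

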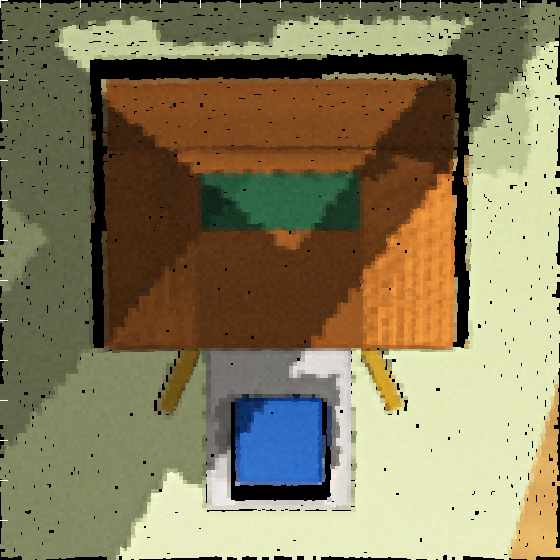

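The plate is straight in the slot: the knob's front edge (row 398) is 48 px = 12 mm before the mouth (row 350), as specified for fully home.

```bash
python3 -c "
from cell import manip; print(manip.close_job())"
```

```text
the job is handed in; nothing more can be done
None
```

The morning check is done in the order you asked, and I handed the job in at about 29 s of the 72 s allowed. No verdict came back.

- **Opening and placing:** I opened the jaw to about 78 mm and laid the plate flat between the jaws, 1–2 mm from the marked spot and square to the caliper.
- **Closing on the plate:** I pressed the tab to about 7 mm of its 10 mm travel and held it there for about 1.5 s. The reaction force was about 5 N, and the measured positions put both jaw faces against the plate.
- **Putting away:** I opened the jaw again to about 79 mm and slid the plate blade first into the holder until it met the end wall at about 5 N.

**Last checks:** the knob is at x = -50.3 mm, y = -0.1 mm in the holder's frame (nominal -50, 0), which is 12 mm before the mouth. The plate is straight to within 0.1°. The gripper is clear of everything, and I didn't touch the bottle, jar or mortar.

**Disagreements:**
- With the plate clamped, the camera put the moving jaw at a gap of about 35.3 mm rather than 36. That is within the camera's 2 mm calibration.
- The final holder fit came out 81 mm deep instead of 68, probably because it also took in the knob or plate. I relied on the earlier clean fit for the holder's position.

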